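# Seat the check disc on the grain meter's pin and hold it pressed

## Task

Zero the grain meter: lift the handled sample pot off the meter, keep it upright, set it down gently on the round cork mat and let go of it. Then take the steel check disc by its upright handle and slide it over the short pin in the middle of the meter's round steel plate until it drops on and lies flat, and press it down until the sprung plate reaches its stop. Finish while still gripping the disc's handle and holding it pressed down; leave the jar, the card holder and the dark bottle alone.

Things in the scene. Friction and masses are not known exactly. Their poses are not given: they have to be found in the camera images.
- pot_handle (a point): Sample pot, grey metal, round, 90 mm across, 85 mm to the rim, with a fixed arched carrying handle over its mouth; about 0.35 kg. It starts standing on the meter's plate, over the pin. This point is the centre of the handle's black straight grip, a level bar 70 mm long (along the point's x axis), 14 mm wide and 14 mm high, 130 mm above the pot's underside and 45 mm above the rim. Its z axis is the pot's upward axis.
- pot_foot (a point): Centre of the sample pot's underside, 130 mm straight below pot_handle. The underside is hollow (a foot ring 82 mm inside, 16 mm deep), so the pot stands over the pin; lift it straight up at least 20 mm before moving sideways.
- mat_top (a point): Centre of the top of the round cork mat lying fixed on the table to one side of the meter, 140 mm across, 4 mm thick. The pot goes here, centre within 25 mm of the mat's.
- pin (a point): Meter: a flat white bench instrument, fixed, 180 x 140 mm, 45 mm high, with a round steel plate 110 mm across whose top stands 55 mm above the table. A steel pin, 12 mm in diameter and 11 mm high with a tapered tip (the top 3.5 mm narrows to 6 mm), stands up in the middle of the plate. This point is on the plate's top surface at the pin's axis, z up; it sinks with the plate.
- disc_handle (a point): Check disc: steel, round, 90 mm across, 20 mm thick, about 0.3 kg, lying flat on the table on the other side of the meter from the mat, with a black upright block handle in the middle of its top, 44 mm long (along this point's x axis), 20 mm wide (y axis) and 48 mm high. This point is on the disc's axis inside the handle, 46 mm above the disc's underside and 22 mm below the handle's top.
- disc_hole (a point): Centre of the disc's underside, 46 mm below disc_handle: the mouth of a blind round hole 14.4 mm in diameter and 13 mm deep that fits over the pin. The disc lies flat on the plate when the hole is on the pin; its turn about the pin does not matter.
- deck (a joint): How far the meter's plate has been pressed down, in m: 0 up, 0.008 at its stop. A spring holds it up: it begins to move under a load of about 6.5 N and reaches the stop at about 14 N (the disc's own weight counts), so neither pot nor disc alone sinks it.
- jar: Bystander: egg-shaped glass jar on a foot, 66 mm across, 113 mm high; origin at the centre of its underside. Leave alone.
- card: Bystander: clear tent-shaped card holder with blank card, about 80 x 110 mm, 70 mm high; origin at the centre of its underside. Leave alone.
- vase: Bystander: dark bottle 44 mm across with dried ears, 185 mm high in all; origin at the centre of its underside. Leave alone.
Mind the look-alikes: they are no part of the job. Leave any green or pink look-alike of the part that bears disc_handle alone. There is more than one size of the part that bears pin; the job needs the middle-sized.

How it is judged:
By the outcome, as a careful person would: the job done as asked, in the order asked, and still so for the second after the job is handed in, while the arm keeps its last pose, push and grip.
It also fails if it takes over 62 s, if anything falls off the work surface, if the arm or the gripper's body presses on something with over 40 N, if the wrist force passes 120 N, or if a joint passes its speed limit or range.

## Robot

A 6-joint arm with a two-finger parallel gripper is mounted at the origin on the work surface. World frame = base frame: x ahead of the robot, y to its left, z up, the work surface at z = 0. Lengths are in m, angles in rad, forces in N, time in s.
With the tool pointing down it reaches from about 0.275 to 0.725 m from the base axis. Payload 5.6 kg.
Tool frame: the origin (TCP) lies at the very end of the fingers, on their centre line; the grasp point (between the pads) lies 19 mm behind it; z points along the fingers, x is the direction in which the jaws open and shut, and the axes are right-handed (so a half turn about z gives the same grasp; the last joint's range is limited). The gripper opens to 85 mm and grips with 20 to 120 N. Pads are 22 mm wide; open, the fingers measure 114 mm over their backs; the gripper's body (76 mm by 85 mm) begins 54 mm behind the grasp point. The pads swing forward as they close: fully open they stand 13 mm farther back than shut.
Start: joints at [-0.902, 0.255, 0.108, 0, -1.424, -0.285], TCP at [0.206, -0.51, 0.231] pointing down, gripper open.
Joint ranges: [-2.95, 2.95], [-1.21, 1.97], [-1.09, 1.5], [-2.87, 1.71], [-2.94, -0.07], [-3.05, 3.05]. Speed limits (rad/s): [2.57, 2.57, 3.14, 3.14, 3.14, 3.14].

## Interface

Orientations are given as a unit quaternion [x, y, z, w].
In Python, from plant import manip, release, close_gripper, solver, readout, imaging, order gives the robot as it stands. Calls block until the motion is done:
- manip.move_to(position, orientation): joint-space move of the TCP to a pose.
- manip.move_linear(position, attitude=None, max_speed=0.15): straight line of the TCP; attitude=None keeps the orientation; max_speed is the mean speed in m/s.
- manip.goto_joints(angles): joint-space move.
- release() and close_gripper(strength=None): open the fingers fully, or close them until they stop; strength is the grip in N (None keeps the last).
- manip.sleep(seconds).
- solver.inverse_kinematics(position, orientation): joint angles nearest the present ones, or None.
- readout.state(): the state.
- imaging.capture(name): name is "side" or "top"; returns the picture (384x512x3 uint8, blue, green, red); there is no depth.
- imaging.camera_params(name): a dict with "fov_y" (degrees; the focal length in pixels is half the picture's height over the tangent of half this angle, whatever the lens; pixels are square), "cx", "cy" (the principal point, pixels), "R" (3x3) and "t" (3): a world point X has camera coordinates R X + t. Camera axes: x right, y down, z forward; pixel columns grow to the right and rows downward; lengths in m; the calibration is good to about 2 mm. A picture is of the moment at which its call begins. camera_params takes no time and is no camera call.
A pose or a line that the arm cannot do raises manip.IKError and nothing moves.
- order.hand_in(): hands the job in, once; it reports no verdict.
The state is a dict: "time_s": time; "joint_positions": joint angles; "joint_velocities": joint speeds; "joint_efforts": joint torques, N m; "tool_pos": TCP position; "eef_rot": TCP orientation; "contact_force": force on the tool from outside, world axes, zero at the start; "ft_torque": the same for the moment, N m; "width": finger opening in m.
Only numpy, scipy, OpenCV 4.12 (cv2) and the standard library are available. Lean on these libraries where they do the work, as an engineer would, in place of code of your own. Each camera call takes 0.05 s, during which the arm holds its last target.

## Working session

There is one attempt and no reset: what is moved stays moved. The work goes in short steps, each a Python script; the robot and the scene stay as the last script left them, time stands still between calls to the robot, and variables do not carry over. Pictures are saved under pics/ and viewed, and the job is handed in when it is done.

```bash
ls; mkdir -p pics; python3 - <<'E'
from plant import *
import cv2,numpy as np
for n in("top","side"):
    cv2.imwrite(f"pics/{n}0.png",cv2.resize(imaging.capture(n),(800,600),interpolation=cv2.INTER_CUBIC))
    print(n,imaging.camera_params(n))
print(readout.state())
E
```

```text
pics
top {'fov_y': 49.89367493324571, 'cx': 252.73241716839618, 'cy': 190.6707707961163, 'R': array([[ 0.0203472 , -0.99978614,  0.00369614],
       [-0.99716137, -0.02056155, -0.07243221],
       [ 0.07249271, -0.00221185, -0.99736649]]), 't': array([-0.05044008,  0.48019893,  1.34175253])}
side {'fov_y': 45.286210673383586, 'cx': 258.65750939570404, 'cy': 193.49860676343582, 'R': array([[-0.86797059, -0.49649607, -0.01089496],
       [-0.27939135,  0.50633199, -0.81582375],
       [ 0.41056975, -0.70506707, -0.57819799]]), 't': array([0.39980219, 0.24574135, 1.28702434])}
{'time_s': 0.1, 'joint_positions': array([-9.02430629e-01,  2.55685112e-01,  1.07143074e-01, -3.72050700e-04,
       -1.42392443e+00, -2.84583142e-01]), 'joint_velocities': array([-0.00124532, -0.00146942,  0.00200612,  0.00107946,  0.00047274,
       -0.00198652]), 'joint_efforts': array([-2.52012571e-03, -3.87604487e+01,  2.38473558e+01,  5.37784427e+00,
       -3.81411824e-03, -3.13142493e-05]), 'tool_pos': array([ 0.20579667, -0.50957098,  0.23049894]), 'eef_rot': array([ 5.59294100e-01,  8.28968864e-01,  4.29179245e-04, -7.39598514e-04]), 'contact_force': array([ 0.48497615, -0.34113229,  0.30700812]), 'ft_torque': array([ 0.03334893,  0.01301078, -0.03092863]), 'width': 0.08561352779029571}
```

View pics/top0.png

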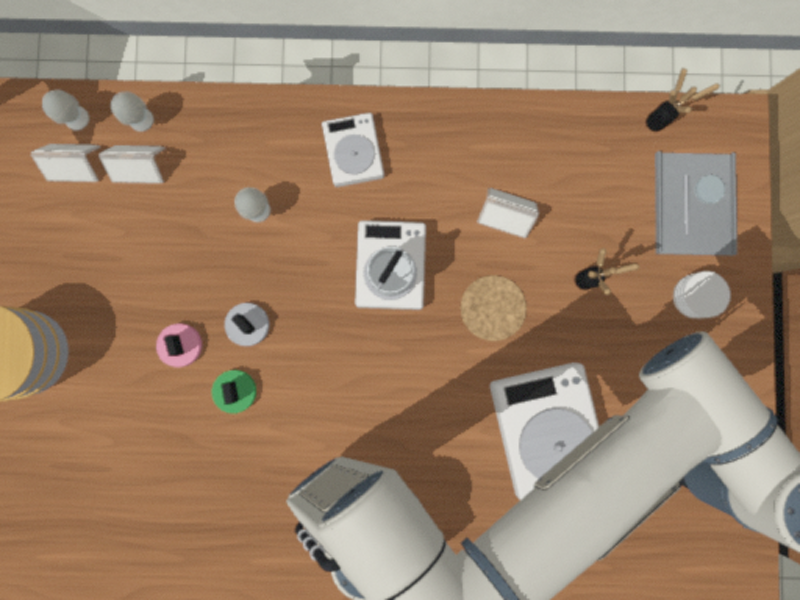

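View pics/side0.png

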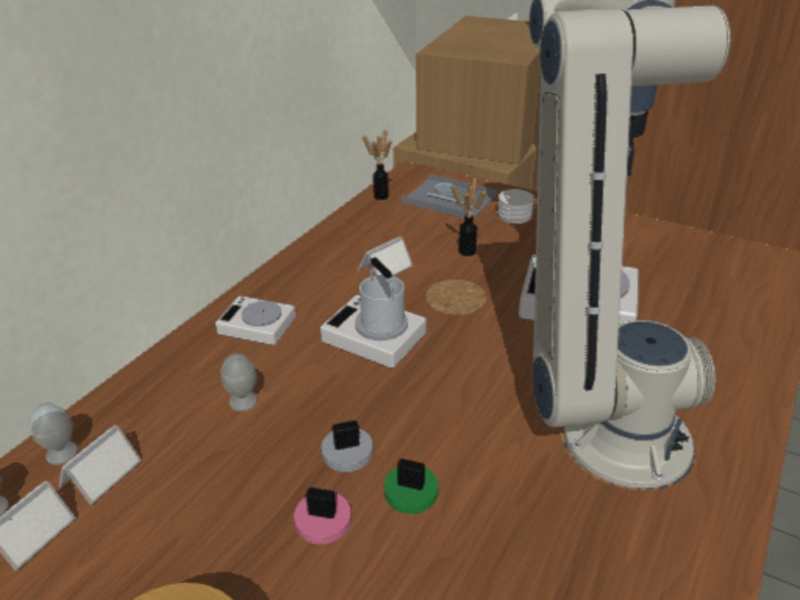

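The top view shows three candidate meters (800x600 pixels): a small one at (355,150), a middle one at (391,265) bearing the pot, and a large one at (550,430). There are three discs: steel grey at (247,324), pink at (179,345) and green at (234,391). The middle meter and the grey disc fit the description. I'll confirm both in enlarged crops.

```bash
python3 - <<'E'
from plant import *
import cv2,numpy as np
im=imaging.capture("top"); s=imaging.capture("side")
cv2.imwrite("pics/top_raw.png",im);cv2.imwrite("pics/side_raw.png",s)
def crop(im,x,y,w,h,k): return cv2.resize(im[y:y+h,x:x+w],None,fx=k,fy=k,interpolation=cv2.INTER_CUBIC)
a=crop(im,215,135,70,75,8);cv2.imwrite("pics/c_pot.png",a)
a=crop(im,130,180,70,70,8);cv2.imwrite("pics/c_disc.png",a)
cv2.imwrite("pics/c_side.png",crop(s,190,150,130,90,6))
cv2.imwrite("pics/c_side2.png",crop(s,180,260,110,90,6))
E
```

```text
(no output)
```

View pics/c_pot.png

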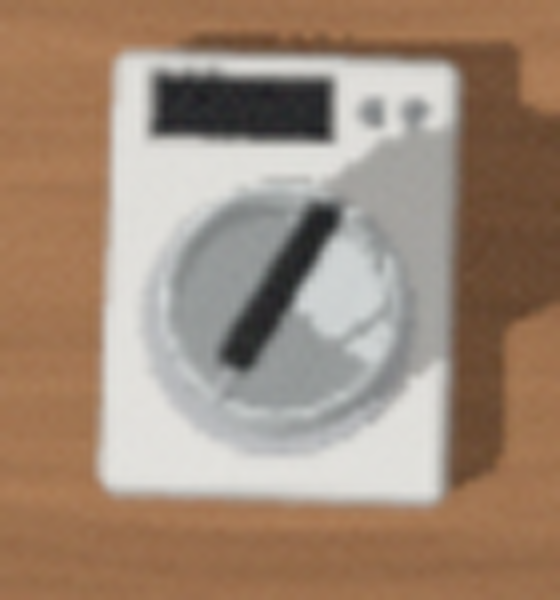

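View pics/c_disc.png

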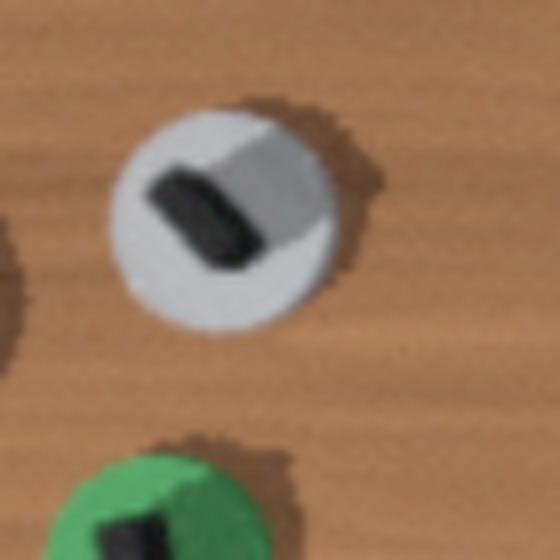

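View pics/c_side.png

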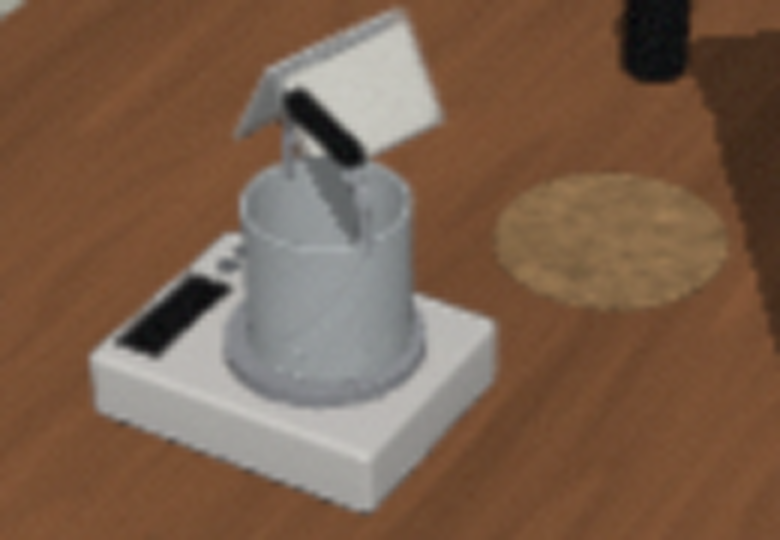

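View pics/c_side2.png

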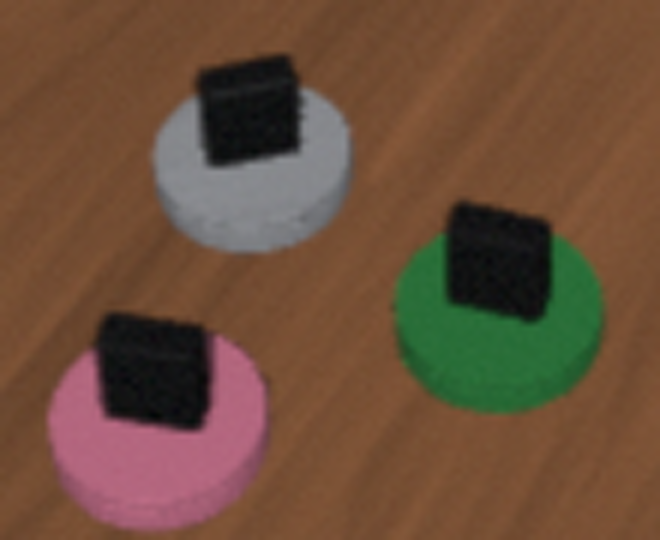

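The crops confirm it: the pot stands on the middle-sized meter, with its black bar at raw top pixel (250,171), and the grey steel disc with its handle is at (157,207). Next I'll fit models to both views.

```bash
cat > vis.py <<'E'
import cv2,numpy as np
from scipy.optimize import minimize
from plant import imaging
P={n:imaging.camera_params(n) for n in("top","side")}
def proj(n,X):
    p=P[n];c=np.atleast_2d(X)@np.array(p["R"]).T+p["t"];f=192/np.tan(np.radians(p["fov_y"]/2))
    return np.c_[p["cx"]+f*c[:,0]/c[:,2],p["cy"]+f*c[:,1]/c[:,2]]
def ray(n,uv,z):
    p=P[n];R=np.array(p["R"]);f=192/np.tan(np.radians(p["fov_y"]/2))
    C=-R.T@p["t"];d=R.T@np.array([(uv[0]-p["cx"])/f,(uv[1]-p["cy"])/f,1]);return C+d*(z-C[2])/d[2]
def box(lx,ly,z0,z1):
    return np.array([[a*lx/2,b*ly/2,z] for a in(-1,1) for b in(-1,1) for z in(z0,z1)])
def cyl(d,z0,z1):
    t=np.linspace(0,2*np.pi,72,endpoint=False)
    return np.vstack([np.c_[d/2*np.cos(t),d/2*np.sin(t),0*t+z] for z in(z0,z1)])
def place(M,q):
    c,s=np.cos(q[2]),np.sin(q[2]);return M@np.array([[c,s,0],[-s,c,0],[0,0,1]])+[q[0],q[1],0]
def hullmask(n,X,shape,k=8,off=(0,0)):
    m=np.zeros((shape[0]*k,shape[1]*k),np.uint8)
    uv=(proj(n,X)-off+.5)*k-.5
    h=cv2.convexHull(uv.astype(np.float32))
    cv2.fillConvexPoly(m,np.round(h*16).astype(np.int32),1,shift=4)
    return cv2.resize(m.astype(np.float32),(shape[1],shape[0]),interpolation=cv2.INTER_AREA)
def fit(models,masks,q0,yaw=True):
    # masks: {cam:(mask float crop, (x0,y0))}
    def cost(q):
        q=np.r_[q0[:2]+q[:2]/100,(q0[2]+q[2]) if yaw else 0]
        return sum(np.abs(hullmask(n,place(models,q),m.shape,off=np.array(o))-m).sum() for n,(m,o) in masks.items())
    best=None
    for s in ([-.3,0,.3] if yaw else [0]):
        x0=np.array([0,0,s]) if yaw else np.zeros(2)
        sim=np.vstack([x0]+[x0+np.eye(len(x0))[i]*(.8,.8,.3)[i] for i in range(len(x0))])
        r=minimize(cost,x0,method="Nelder-Mead",options=dict(initial_simplex=sim,xatol=1e-3,fatol=1e-2))
        if best is None or r.fun<best.fun:best=r
    q=best.x;return np.r_[q0[:2]+q[:2]/100,(q0[2]+q[2]) if yaw else 0],best.fun
E
python3 - <<'E'
from vis import *
im={n:cv2.imread(f"pics/{n}_raw.png") for n in("top","side")}
def dark(n,x,y,w,h,t0=30,t1=90):
    g=im[n][y:y+h,x:x+w].max(2).astype(float)
    return np.clip((t1-g)/(t1-t0),0,1),(x,y)
def yaw0(a,b): return np.arctan2(b[1]-a[1],b[0]-a[0])
# pot handle
a=ray("top",(215+322/8,135+205/8),.192);b=ray("top",(215+237/8,135+365/8),.192)
q0=np.r_[(a+b)[:2]/2,yaw0(a,b)];print("pot rough",q0,np.linalg.norm(a-b))
mk={"top":dark("top",239,157,22,28),"side":dark("side",234,161,19,20)}
for k in (["top"],["side"],["top","side"]):
    print(k,fit(box(.07,.014,.178,.192),{n:mk[n] for n in k},q0),[mk[n][0].sum() for n in k])
# disc handle
a=ray("top",(130+155/8,180+190/8),.068);b=ray("top",(130+235/8,180+260/8),.068)
q0=np.r_[(a+b)[:2]/2,yaw0(a,b)];print("disc rough",q0)
mk={"top":dark("top",146,198,20,19,30,80),"side":dark("side",211,267,21,22,30,75)}
for k in (["top"],["side"],["top","side"]):
    print(k,fit(box(.044,.02,.02,.068),{n:mk[n] for n in k},q0),[mk[n][0].sum() for n in k])
for n,(x,y) in {"top":(250,170),"side":(243,170)}.items():pass
# disc whole: non-wood (low saturation)
def grey(n,x,y,w,h):
    c=im[n][y:y+h,x:x+w].astype(float);s=c[...,2]-c[...,0]  # R-B
    return np.clip((40-s)/20,0,1),(x,y)
mk={"top":grey("top",138,188,40,36),"side":grey("side",204,266,38,40)}
for n in mk: cv2.imwrite(f"pics/m_{n}.png",cv2.resize((mk[n][0]*255).astype(np.uint8),None,fx=8,fy=8))
mat=None
for k in ("top",):
    m,o=mk[k];print("grey area",m.sum())
    print("cyl",fit(cyl(.09,0,.02),{k:mk[k]},q0,yaw=False))
# mat
hsv=cv2.cvtColor(im["top"],cv2.COLOR_BGR2HSV)
for p in((315,197),(315,180),(330,190),(290,185),(345,195)):print(p,hsv[p[1],p[0]],im["top"][p[1],p[0]])
print("mat rough",ray("top",(493/1.5625,308/1.5625),.004),ray("side",(190+612/6,150+240/6),.004))
E
```

```text
pot rough [ 0.52619598 -0.03101039  2.67664572] 0.06552411011462335
['top'] (array([ 0.5301397 , -0.0306687 ,  2.70162723]), np.float64(71.25729166666667)) [np.float64(55.63333333333333)]
['side'] (array([ 0.5308988 , -0.03105554,  2.49082117]), np.float64(42.44166666666667)) [np.float64(63.1)]
['top', 'side'] (array([ 0.53137694, -0.03195292,  2.51492407]), np.float64(117.30624999999999)) [np.float64(55.63333333333333), np.float64(63.1)]
disc rough [ 0.41581178  0.26896115 -2.26201164]
['top'] (array([ 0.41863025,  0.2669763 , -2.04902649]), np.float64(62.625625)) [np.float64(62.64)]
['side'] (array([ 0.42368612,  0.26775825, -2.47601537]), np.float64(53.549305555555556)) [np.float64(246.04444444444445)]
['top', 'side'] (array([ 0.42292589,  0.26946075, -2.47255036]), np.float64(127.42493055555553)) [np.float64(62.64), np.float64(246.04444444444445)]
grey area 625.8
cyl (array([0.4206025 , 0.27137997, 0.        ]), np.float64(13.7))
(315, 197) [ 17  95 186] [117 156 186]
(315, 180) [ 17  97 173] [107 145 173]
(330, 190) [ 17  97 169] [105 142 169]
(290, 185) [ 12 127 156] [ 78 110 156]
(345, 195) [ 13 126 158] [ 80 114 158]
mat rough [ 0.46492575 -0.24973315  0.004     ] [ 0.46439578 -0.2474076   0.004     ]
```

```bash
cat > ov.py <<'E'
from vis import *
def overlay(im,n,items,x,y,w,h,k,fn):
    c=cv2.resize(im[y:y+h,x:x+w],None,fx=k,fy=k,interpolation=cv2.INTER_CUBIC)
    for X,col in items:
        hh=cv2.convexHull(((proj(n,X)-(x,y)+.5)*k-.5).astype(np.float32))
        cv2.polylines(c,[np.round(hh).astype(np.int32)],True,col,1)
    return c
E
python3 - <<'E'
from ov import *
im={n:cv2.imread(f"pics/{n}_raw.png") for n in("top","side")}
ph=[(place(box(.07,.014,.178,.192),(.5262,-.031,2.62)),(0,0,255)),(place(cyl(.09,.055,.14),(.5262,-.031,0)),(0,255,0))]
dh=[(place(box(.044,.02,.02,.068),(.4206,.2714,-2.26)),(0,0,255)),(place(cyl(.09,0,.02),(.4206,.2714,0)),(0,255,0))]
A=[overlay(im["top"],"top",ph,225,145,48,48,8,0),overlay(im["side"],"side",ph,218,155,48,64,6,0),
overlay(im["top"],"top",dh,136,184,48,48,8,0),overlay(im["side"],"side",dh,200,260,48,48,8,0)]
A=[cv2.resize(a,(390,300)) if 0 else cv2.copyMakeBorder(a,0,max(0,384-a.shape[0]),0,max(0,384-a.shape[1]),0)[:384,:384] for a in A]
cv2.imwrite("pics/ov.png",cv2.resize(np.vstack([np.hstack(A[:2]),np.hstack(A[2:])]),(600,600)))
E
```

```text
(no output)
```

View pics/ov.png

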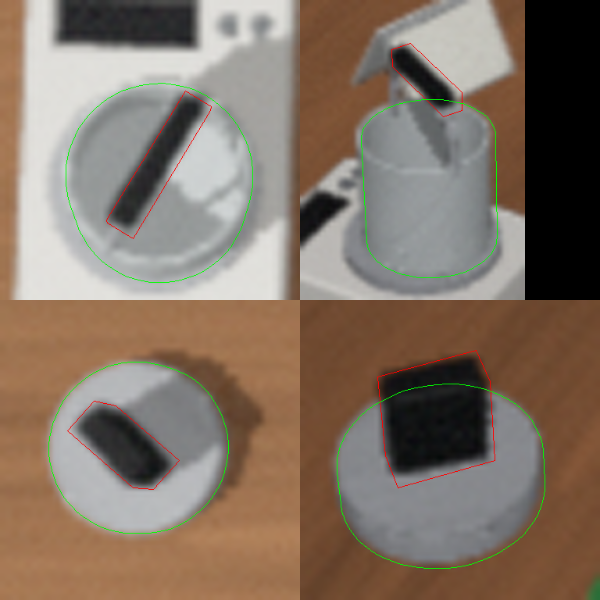

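```bash
python3 - <<'E'
from ov import *
im={n:cv2.imread(f"pics/{n}_raw.png") for n in("top","side")}
def dark(n,x,y,w,h,t0,t1):
    g=im[n][y:y+h,x:x+w].max(2).astype(float)
    return np.clip((t1-g)/(t1-t0),0,1),(x,y)
print(im["top"][170,244:257].max(1), im["top"][207,146:170].max(1)); print(im["side"][172,236:254].max(1),im["side"][278,208:236].max(1))
mk={"top":dark("top",239,157,22,26,70,130),"side":dark("side",236,163,16,16,60,110)}
for k in (["top"],["side"],["top","side"]):
    print(k,fit(box(.07,.014,.178,.192),{n:mk[n] for n in k},np.array([.5262,-.031,2.62])),[mk[n][0].sum() for n in k])
mk={"top":dark("top",146,198,20,19,60,110),"side":dark("side",211,267,21,22,50,90)}
for k in (["top"],["side"],["top","side"]):
    print(k,fit(box(.044,.02,.02,.068),{n:mk[n] for n in k},np.array([.4206,.2714,-2.26])),[mk[n][0].sum() for n in k])
def nonwood(n,x,y,w,h,t):
    c=im[n][y:y+h,x:x+w].astype(float);s=c[...,2]-c[...,0]
    return np.clip((t+10-s)/20,0,1),(x,y)
m,o=nonwood("side",202,264,40,40,20);M=np.vstack
print("side disc cyl",fit(cyl(.09,0,.02),{"side":(np.r_[np.zeros((14,40)),m[14:]],o)},np.array([.4206,.2714,0]),False))
# mat
hue=cv2.cvtColor(im["top"],cv2.COLOR_BGR2HSV)[...,0].astype(float)
c=cv2.GaussianBlur(hue[170:225,288:345],(0,0),1)
print("mat",fit(cyl(.14,0,.004),{"top":(np.clip((c-13.5)/2,0,1),(288,170))},np.array([.465,-.249,0]),False))
# meter body
c=im["top"][130:205,218:282].astype(float);m=np.clip((45-(c[...,2]-c[...,0]))/20,0,1)
cv2.imwrite("pics/mm.png",cv2.resize((m*255).astype(np.uint8),None,fx=6,fy=6))
q=fit(box(.18,.14,0,.045),{"top":(m,(218,130))},np.array([.52,-.03,0.03]));print("meter",q)
E
```

```text
[152 153 148 107  61  47  43  46 104 183 205 210 211] [188 187 186 177 129  80  51  50  45  44  45  36  31  25  53 100 124 132
 132 132 133 133 131 138]
[122 113 120 133 143 104  50  22  22  19  22  44  97 173 195 197 194 196] [114 122 129 133 130  70  24  20  23  21  20  18  18  18  20  19  14  16
  17  18  17  49 117 139 141 140 139 133]
['top'] (array([ 0.52812617, -0.0296651 ,  2.61478308]), np.float64(27.413541666666667)) [np.float64(100.85)]
['side'] (array([ 0.52768796, -0.02639688,  2.56992335]), np.float64(28.7575)) [np.float64(80.82)]
['top', 'side'] (array([ 0.52884211, -0.03005446,  2.58466501]), np.float64(62.54666666666667)) [np.float64(100.85), np.float64(80.82)]
['top'] (array([ 0.42013682,  0.27022392, -2.16533103]), np.float64(32.594375)) [np.float64(97.48)]
['side'] (array([ 0.42270707,  0.26925759, -2.47695543]), np.float64(35.434375)) [np.float64(267.525)]
['top', 'side'] (array([ 0.42234547,  0.27013727, -2.447055  ]), np.float64(74.683125)) [np.float64(97.48), np.float64(267.525)]
side disc cyl (array([0.42271076, 0.26940668, 0.        ]), np.float64(121.815625))
mat (array([ 0.46653816, -0.2495176 ,  0.        ]), np.float64(56.70850492079322))
meter (array([ 0.55092868, -0.02961035, -0.01386475]), np.float64(42.409375))
```

View pics/mm.png

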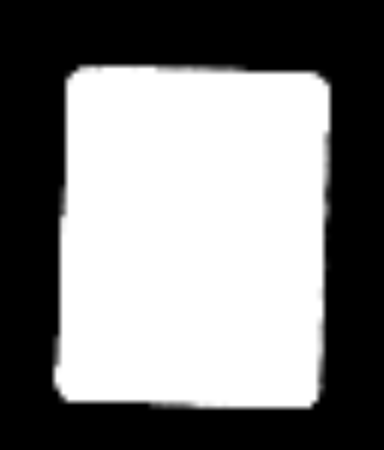

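```bash
cat > rob.py <<'E'
from plant import *
import numpy as np
from scipy.spatial.transform import Rotation as Ro
def down(psi):
    c,s=np.cos(psi),np.sin(psi)
    return Ro.from_matrix(np.array([[c,s,0],[s,-c,0],[0,0,-1.]])).as_quat()
def st(msg=""):
    s=readout.state();print(msg,"t%.1f"%s["time_s"],"p",np.round(s["tool_pos"],4),"F",np.round(s["contact_force"],1),"w%.4f"%s["width"])
    return s
E
python3 - <<'E'
from rob import *
for psi in (2.6-np.pi/2,2.6+np.pi/2):
    for p in([.528,-.029,.3],[.528,-.029,.166],[.4665,-.2495,.2],[.4665,-.2495,.119]):
        print(round(psi,2),solver.inverse_kinematics(p,down(psi)))
for psi in (-2.32+np.pi/2,-2.32-np.pi/2):
    for p in([.421,.27,.031],[.421,.27,.2],[.528,-.029,.1]):
        print(round(psi,2),solver.inverse_kinematics(p,down(psi)))
s=readout.state();print(solver.inverse_kinematics(s["tool_pos"]+[0,0,.15],s["eef_rot"]))
from vis import ray
print("vase",ray("top",(590/1.5625,278/1.5625),.1),"card",ray("top",(508/1.5625,213/1.5625),.03))
E
```

```text
1.03 [ 0.24143164  0.20298788  0.21269536  0.         -1.58050381 -2.35382062]
1.03 [ 0.24143164  0.24267078 -0.07592343  0.         -1.25220212 -2.35382062]
1.03 [-0.1949591   0.22523594 -0.0105964   0.         -1.33496399 -1.91742988]
1.03 [-0.1949591   0.27644774 -0.1561553   0.         -1.13819329 -1.91742988]
4.17 [ 0.24143164  0.20298788  0.21269536  0.         -1.58050381  0.78777204]
4.17 [ 0.24143164  0.24267078 -0.07592343  0.         -1.25220212  0.78777204]
4.17 [-0.1949591   0.22523594 -0.0105964   0.         -1.33496399  1.22416277]
4.17 [-0.1949591   0.27644774 -0.1561553   0.         -1.13819329  1.22416277]
-0.75 [ 0.88409587  0.31701851 -0.35604693  0.         -0.89773089  1.50829311]
-0.75 [ 0.88409587  0.16871709 -0.0819192   0.         -1.32016004  1.50829311]
-0.75 [ 0.24143164  0.29231991 -0.18663883  0.         -1.09183758  2.15095734]
-3.89 [ 0.88409587  0.31701851 -0.35604693  0.         -0.89773089 -1.63329954]
-3.89 [ 0.88409587  0.16871709 -0.0819192   0.         -1.32016004 -1.63329954]
-3.89 [ 0.24143164  0.29231991 -0.18663883  0.         -1.09183758 -0.99063531]
[-9.02400723e-01  2.68310837e-01  5.01502376e-01 -2.35029966e-04
 -1.80508655e+00 -2.84703130e-01]
vase [ 0.52278905 -0.42702243  0.1       ] card [ 0.66474702 -0.27549104  0.03      ]
```

```bash
python3 - <<'E'
from rob import *
import cv2
s=readout.state();manip.move_to(s["tool_pos"]+[0,0,.13],s["eef_rot"]);
q=down(2.6+np.pi/2)
manip.move_to([.528,-.029,.34],q);st()
manip.move_linear([.528,-.029,.21],max_speed=.15);st()
cv2.imwrite("pics/s1.png",cv2.resize(imaging.capture("side")[120:260,180:330],None,fx=4,fy=4,interpolation=cv2.INTER_CUBIC))
E
```

```text
t2.9 p [ 0.528  -0.0298  0.3401] F [ 0.  -0.1  0.7] w0.0851
 t3.9 p [ 0.5286 -0.0292  0.211 ] F [ 0.1 -0.2 -0.1] w0.0856
```

View pics/s1.png

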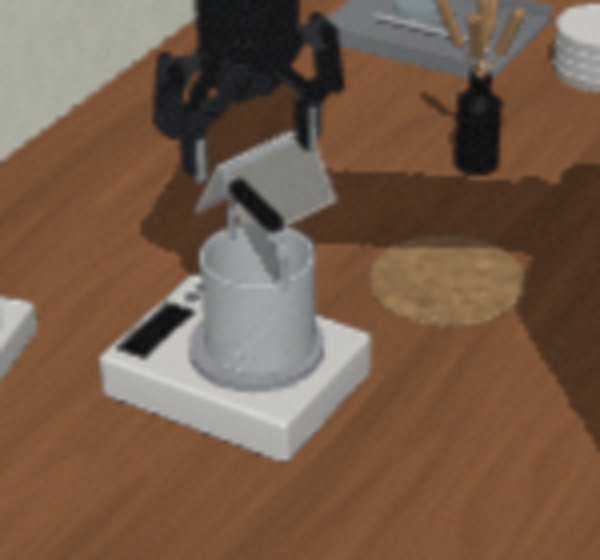

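The open jaws straddle the black bar at crop pixel (256,205), with fingertips at (197,165) and (310,140), centred across it. I'll descend, grip and lift.

```bash
python3 - <<'E'
from rob import *
import cv2
manip.move_linear([.528,-.029,.166],max_speed=.12);st()
close_gripper(50);st("closed")
manip.move_linear([.528,-.029,.196],max_speed=.08);st("lift3cm")
manip.move_linear([.528,-.029,.25],max_speed=.15);st("lift")
cv2.imwrite("pics/s2raw.png",imaging.capture("side"));cv2.imwrite("pics/t2raw.png",imaging.capture("top"))
c=lambda f,y0,y1,x0,x1:cv2.resize(cv2.imread(f)[y0:y1,x0:x1],(400,400),interpolation=cv2.INTER_CUBIC)
cv2.imwrite("pics/s2.png",np.hstack([c("pics/s2raw.png",110,240,190,320),c("pics/t2raw.png",110,210,200,300)]))
E
```

```text
t4.5 p [ 0.5285 -0.0291  0.1668] F [-0.5  0.1 -0.4] w0.0854
closed t5.1 p [ 0.5279 -0.0292  0.1662] F [-0.6 -1.2  1.7] w0.0130
lift3cm t5.6 p [ 0.5277 -0.0287  0.1954] F [-0.8  0.2 -3.6] w0.0132
lift t6.1 p [ 0.5275 -0.0287  0.2488] F [-0.2 -0.1 -5.2] w0.0130
```

View pics/s2.png

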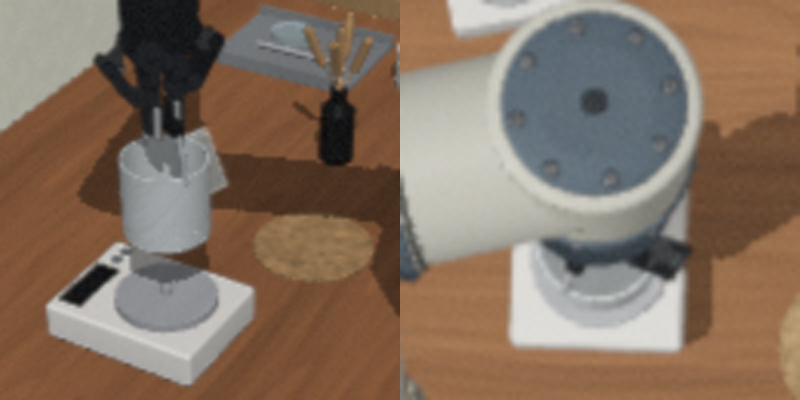

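```bash
python3 - <<'E'
from rob import *
import cv2
x,y=.4665,-.2495
manip.move_linear([x,y,.25],max_speed=.15);s=st("over")
manip.move_linear([x,y,.13],max_speed=.12);s=st()
f0=readout.state()["contact_force"][2];z=.12
while z>.105:
    manip.move_linear([x,y,z],max_speed=.03);f=readout.state()["contact_force"][2]
    if f-f0>2.5: break
    z-=.002
st("down z%.3f"%z)
cv2.imwrite("pics/s3raw.png",imaging.capture("side"))
cv2.imwrite("pics/s3.png",cv2.resize(cv2.imread("pics/s3raw.png")[100:230,230:360],(520,520),interpolation=cv2.INTER_CUBIC))
E
```

```text
over t7.9 p [ 0.4667 -0.249   0.25  ] F [-0.1 -0.3 -4.2] w0.0133
 t9.1 p [ 0.4671 -0.2497  0.1309] F [ 0.8 -0.3 -3.7] w0.0130
down z0.114 t10.3 p [ 0.4668 -0.2501  0.1152] F [-2.2 -0.3  5.1] w0.0133
```

View pics/s3.png

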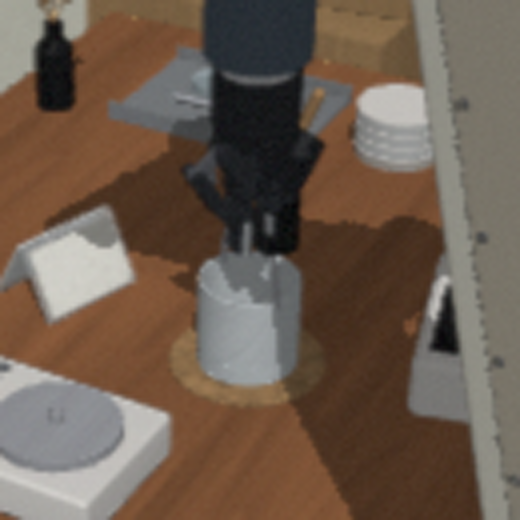

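The pot stands upright and centred on the cork mat (crop pixel 248,365). I'll release, rise and move to hover over the disc, then image the bare plate.

```bash
python3 - <<'E'
from rob import *
import cv2
s=readout.state()
release();st("rel")
p=s["tool_pos"]
manip.move_linear([p[0],p[1],.25],max_speed=.15)
manip.move_linear([.44,-.15,.27],max_speed=.25)
manip.move_to([.421,.27,.20],down(-2.32+np.pi/2));st("hover")
cv2.imwrite("pics/s4raw.png",imaging.capture("side"));cv2.imwrite("pics/t4raw.png",imaging.capture("top"))
c=lambda f,y0,y1,x0,x1:cv2.resize(cv2.imread(f)[y0:y1,x0:x1],(400,400),interpolation=cv2.INTER_CUBIC)
cv2.imwrite("pics/s4.png",np.hstack([c("pics/s4raw.png",170,240,200,270),c("pics/t4raw.png",135,205,215,285)]))
cv2.imwrite("pics/s4b.png",np.hstack([c("pics/s4raw.png",150,330,160,340),c("pics/t4raw.png",140,260,240,360)]))
E
```

```text
rel t11.0 p [ 0.4665 -0.2495  0.1139] F [ 0.7 -0.1  0.3] w0.0854
hover t14.2 p [0.4215 0.2692 0.2001] F [-0.3  0.5  0.5] w0.0855
```

View pics/s4.png

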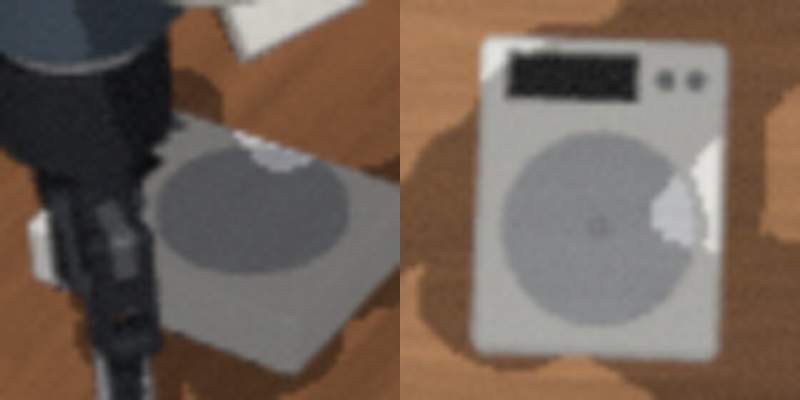

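View pics/s4b.png

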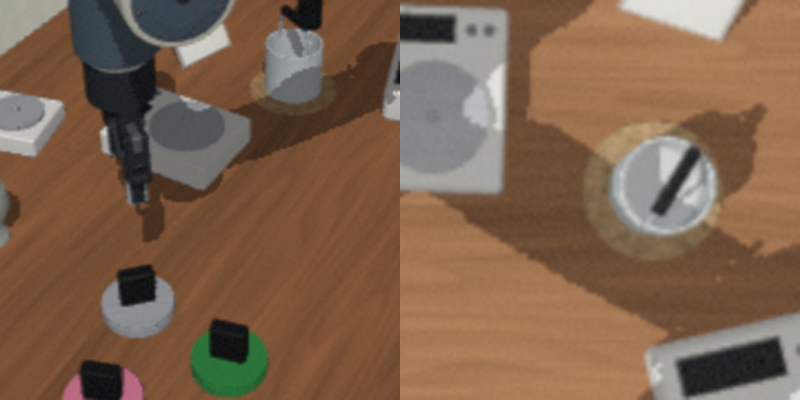

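```bash
python3 - <<'E'
from ov import *
print("pin top",ray("top",(249.24,174.49),.055))
im=cv2.imread("pics/s3raw.png")
# plate in side pic s3: pin in crop (57,413)/4+(230,100)
print("pin base side", ray("side",(230+57/4-.4,100+418/4-.4),.055))
q=ray("top",(249.24,174.49),.055)
a=overlay(im,"side",[(place(cyl(.11,.0549,.055),(q[0],q[1],0)),(0,0,255)),(place(cyl(.012,.055,.0661),(q[0],q[1],0)),(0,255,0))],205,175,66,60,6,0)
t=cv2.imread("pics/t4raw.png")
b=overlay(t,"top",[(place(cyl(.11,.0549,.055),(q[0],q[1],0)),(0,0,255)),(place(cyl(.012,.055,.0661),(q[0],q[1],0)),(0,255,0))],216,145,66,60,6,0)
cv2.imwrite("pics/pin.png",np.hstack([a,b]))
E
```

```text
pin top [ 0.53026045 -0.02823872  0.055     ]
pin base side [ 0.53464973 -0.03354045  0.055     ]
```

View pics/pin.png

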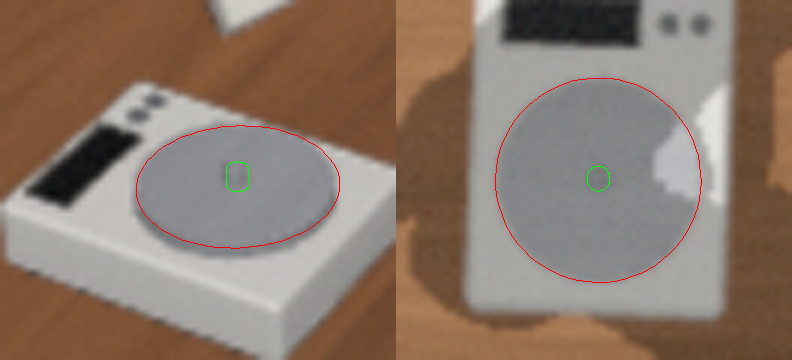

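```bash
python3 - <<'E'
from rob import *
import cv2
x,y=.421,.27
manip.move_linear([x,y,.10],max_speed=.15)
manip.move_linear([x,y,.031],max_speed=.08);st()
close_gripper(80);st("closed")
manip.move_linear([x,y,.061],max_speed=.1);st("lift")
manip.move_linear([x,y,.15],max_speed=.15);st("lift")
cv2.imwrite("pics/s5raw.png",imaging.capture("side"));cv2.imwrite("pics/t5raw.png",imaging.capture("top"))
c=lambda f,y0,y1,x0,x1:cv2.resize(cv2.imread(f)[y0:y1,x0:x1],(400,400),interpolation=cv2.INTER_CUBIC)
cv2.imwrite("pics/s5.png",np.hstack([c("pics/s5raw.png",220,310,185,275),c("pics/t5raw.png",150,250,110,210)]))
E
```

```text
t16.2 p [0.4214 0.2703 0.0315] F [-1.  -0.1 -0.4] w0.0855
closed t16.8 p [0.4211 0.2703 0.0313] F [-1.5  0.2  2.3] w0.0189
lift t17.2 p [0.4205 0.2697 0.0604] F [-0.3 -1.  -4.1] w0.0196
lift t18.0 p [0.4202 0.2694 0.1485] F [-0.4  1.  -3.6] w0.0191
```

View pics/s5.png

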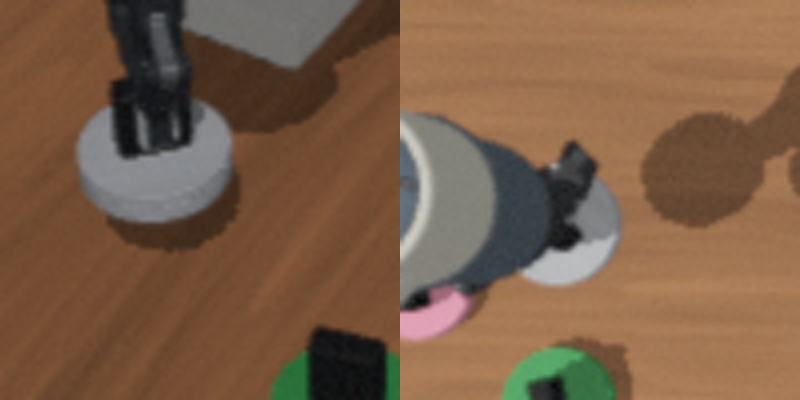

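```bash
python3 - <<'E'
from rob import *
from ov import *
x,y=.5303,-.0283
manip.move_linear([x,y,.15],max_speed=.2);st()
manip.move_linear([x,y,.117],max_speed=.1);manip.sleep(.2);s=st()
im={n:imaging.capture(n) for n in("top","side")}
for n in im:cv2.imwrite(f"pics/{n}6raw.png",im[n])
p=s["tool_pos"];z=p[2]-.031
it=[(place(cyl(.09,z,z+.02),(p[0],p[1],0)),(0,0,255)),(place(cyl(.11,.0549,.055),(x,y,0)),(0,255,0))]
cv2.imwrite("pics/s6.png",np.hstack([overlay(im["side"],"side",it,205,165,66,66,6,0),overlay(im["top"],"top",it,216,140,66,66,6,0)]))
E
```

```text
t19.8 p [ 0.5301 -0.0276  0.1501] F [-0.3  0.5 -4.1] w0.0193
 t20.5 p [ 0.5309 -0.0282  0.1178] F [-0.   0.1 -3. ] w0.0191
```

View pics/s6.png

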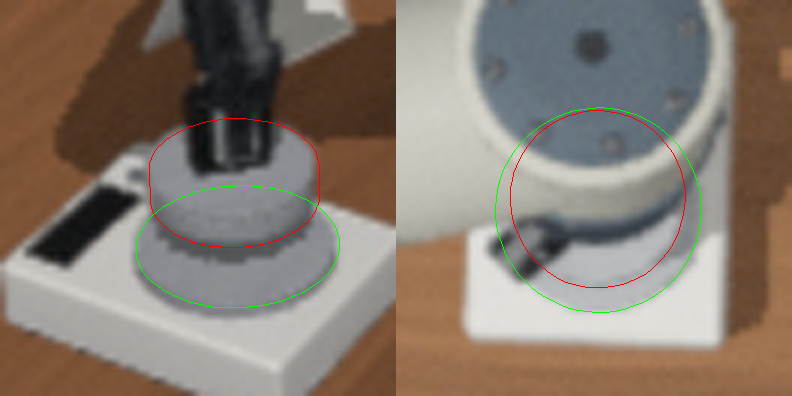

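The disc outline matches the predicted position in both views to about 0.3 px, with the plate ring centred below it at side crop pixel (238,245). I'll descend with force watching.

```bash
python3 - <<'E'
from rob import *
x,y=.5303,-.0283
f0=np.mean([readout.state()["contact_force"] for _ in range(3)],0)
manip.move_linear([x,y,.100],max_speed=.06);st()
z=.099
while z>.080:
    manip.move_linear([x,y,z],max_speed=.03);s=readout.state();f=s["contact_force"]-f0
    print("%.3f %.4f"%(z,s["tool_pos"][2]),np.round(s["tool_pos"][:2],4),np.round(f,1))
    if f[2]>5 : break
    z-=.001
st()
E
```

```text
t21.0 p [ 0.5299 -0.0284  0.0994] F [-0.3 -0.4 -3.6] w0.0192
0.099 0.0992 [ 0.5304 -0.0283] [ 1.3 -0.5  0. ]
0.098 0.0980 [ 0.5303 -0.0283] [ 0.1  1.1 -0.3]
0.097 0.0969 [ 0.5302 -0.0283] [ 0.5  1.  -0.2]
0.096 0.0959 [ 0.5302 -0.0283] [ 0.4  0.4 -1.5]
0.095 0.0949 [ 0.5302 -0.0283] [ 0.3  0.3 -0.4]
0.094 0.0939 [ 0.5302 -0.0283] [ 0.5 -0.  -0.8]
0.093 0.0929 [ 0.5302 -0.0283] [-0.1 -0.4 -1. ]
0.092 0.0919 [ 0.5303 -0.0283] [0.8 1.2 0.3]
0.091 0.0909 [ 0.5302 -0.0283] [ 0.3  0.2 -0.2]
0.090 0.0899 [ 0.5303 -0.0283] [ 0.4  0.6 -0.5]
0.089 0.0889 [ 0.5302 -0.0283] [ 0.1  0.6 -0.9]
0.088 0.0879 [ 0.5302 -0.0283] [ 0.6  0.7 -1.1]
0.087 0.0869 [ 0.5302 -0.0283] [ 0.2  0.4 -1.3]
0.086 0.0864 [ 0.5305 -0.0284] [0.6 0.7 2.3]
0.085 0.0856 [ 0.5306 -0.0284] [-1.4  1.2  7.1]
 t24.8 p [ 0.5306 -0.0284  0.0856] F [-1.8  0.8  4.3] w0.0192
```

The disc dropped over the pin without contact and seated at 0.086, the expected flat height. Now I'll press to the stop.

```bash
python3 - <<'E'
from rob import *
x,y=.5305,-.0284
z=.084
while z>.068:
    manip.move_linear([x,y,z],max_speed=.03);manip.sleep(.1);s=readout.state();f=s["contact_force"]
    print("%.3f %.4f"%(z,s["tool_pos"][2]),np.round(f,1),round(s["width"],4))
    if f[2]>20 : break
    z-=.001
manip.sleep(.5)
s=st()
E
```

```text
0.084 0.0842 [-3.   1.4  4.6] 0.0191
0.083 0.0833 [-2.6  1.3  5.7] 0.0193
0.082 0.0824 [-2.4  0.6  6.1] 0.0193
0.081 0.0816 [-2.6  1.2  8.3] 0.0188
0.080 0.0807 [-3.1  1.6  7.9] 0.019
0.079 0.0798 [-4.3  1.1  9.2] 0.0193
0.078 0.0789 [-4.   1.2  9.7] 0.019
0.077 0.0783 [-5.1  2.6 12.2] 0.0195
0.076 0.0783 [-9.6  1.8 18.4] 0.019
0.075 0.0782 [-11.6   3.3  25.7] 0.0192
 t28.8 p [ 0.5307 -0.0284  0.0782] F [-11.9   3.8  25.1] w0.0193
```

```bash
python3 - <<'E'
from rob import *
import cv2
cv2.imwrite("pics/s7raw.png",imaging.capture("side"));cv2.imwrite("pics/t7raw.png",imaging.capture("top"))
c=lambda f,y0,y1,x0,x1:cv2.resize(cv2.imread(f)[y0:y1,x0:x1],(400,400),interpolation=cv2.INTER_CUBIC)
cv2.imwrite("pics/s7.png",np.hstack([c("pics/s7raw.png",170,240,200,270),c("pics/t7raw.png",130,260,230,360)]))
st()
E
```

```text
t28.9 p [ 0.5307 -0.0284  0.0783] F [-11.    3.4  26.1] w0.0192
```

View pics/s7.png

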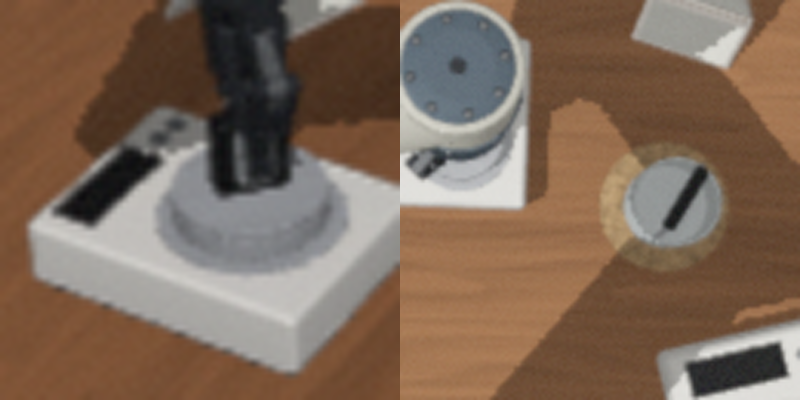

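The disc lies flat and centred on the sunken plate (left crop, 250,205), still gripped. The pot stands upright on the mat (right crop, 672,200). I'm handing in.

```bash
python3 - <<'E'
from rob import *
order.hand_in();st()
E
```

```text
the job is handed in; nothing more can be done
the job is handed in; nothing more can be done
```

The job is done and handed in at about 29 s of the 62 s allowed; no verdict is reported.

- **Pot:** I lifted it straight up off the middle-sized meter, set it down with about 9 N on the tool and let go. The last picture shows it upright on the cork mat. I judged its centring by eye; by eye it is well inside the 25 mm limit.
- **Disc:** I took the grey steel disc by its handle and lowered it over the pin. It met no resistance until it seated flat, at the height expected.
- **Press:** The plate then sank about 8 mm, from tool height 86.4 to 78.3 mm. After that the force rose sharply with no further travel, so it is at its stop. It is still gripped and held down with about 25 N.
- **Off-nominal:** At the stop there is a steady sideways force of about 11 N on the tool. The disc still looks flat and centred in the last side view.
- **Bystanders:** I did not go near the jar, card holder, dark bottle, the coloured discs or the other meters. I did not check each of them individually in the final pictures.

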